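Fetch the carton of cover glasses from the stock bin

ROBOT

A 6-joint arm with a two-finger parallel gripper is mounted at the origin on a cart in front of the work surface, level with it; the furniture and walls round the work are solid. World frame = base frame: x ahead of the robot, y to its left, z up, the work surface at z = 0. Lengths are in m, angles in rad, forces in N, time in s.
With the tool pointing down it reaches from about 0.25 to 0.775 m from the base axis. Payload 4 kg.
Tool frame: the origin (TCP) lies on the centre line of the jaws, within the pads' length; the fingertips stand 14 mm ahead of it and the grasp point (between the pads) lies 5 mm behind it (ctrl.finger_overhang is the z of the fingertips in the tool frame, in m); z points along the fingers, y is the line along which they close (so a half turn about z gives the same grasp; the last joint's range is limited). The gripper opens to 85 mm and grips with 20 to 120 N. Pads are 22 mm wide; open, the fingers measure 114 mm over their backs; the gripper's body (76 mm by 85 mm) begins 54 mm behind the grasp point. The pads swing forward as they close: fully open they stand 13 mm farther back than shut.
Start: joints at [-1.286, 0.087, 1.371, -0, 1.684, -0.103], TCP at [0.208, -0.509, 0.218] pointing down, gripper open.
Joint ranges: [-3.1, 3.1], [-0.76, 2.03], [0.27, 2.55], [-1.08, 4.22], [0.17, 2.65], [-2.57, 2.57]. Speed limits (rad/s): [2.79, 2.79, 3.14, 3.14, 3.14, 3.14].

INTERFACE

Orientations are given as a unit quaternion [x, y, z, w].
In Python, from plant import telemetry, camera, ctrl gives the robot as it stands. The module is installed in compiled form; this text tells all that it offers.
- The arm moves only by the tool play_rows, never from a script. Its argument "targets" is one flat list of numbers, 7 for each row, row after row: the shift along the world's x, y, z as a fraction of full scale, then the turn, a rotation vector about the world's x, y, z as a fraction of full scale, then the closure, from 0 (fully open) to 1 (shut). In form: [tx, ty, tz, wx, wy, wz, gripper, tx, ty, tz, wx, wy, wz, gripper, ...]. A call has 1 to 12 rows; each row shifts and turns the commanded pose from where the row before left it; what a row does not reach is not made up. Full scale, the value 1, is 0.02 m for a shift and 5 degrees for a turn. A row lasts 1/8 s, in which the tool goes at most 62.5 mm and 10.7 degrees, less where a joint would pass 70% of its speed; a pose out of reach is approached as far as the arm can. A call with a number of a shift or a turn outside -1 to 1 is refused whole. A call with a gripper value outside its range is refused whole. The fingers move at their own pace and stop on an object; "newtons" is the grip in N (left out, the last holds). Time passes only in rows, so rows that do not move let the fingers close. It gives the time, the measured TCP pose, the force, the opening and the grip force at its end, in the units of the state.
- telemetry.observe(): the state, without advancing time (a new reading comes with each control period).
- camera(name): name is "scene" or "top" or "wrist"; returns a dict with "frame" (400x640x3 uint8, red, green, blue), "fovy" (degrees; the focal length in pixels is half the picture's height over the tangent of half this angle, whatever the lens; pixels are square), "cx", "cy" (the principal point, pixels), "extrinsics" (4x4, takes a point from world to camera coordinates). Camera axes: x right, y up, looking along -z (the intrinsics and any distortion apply to the point x, -y, -z); pixel columns grow to the right and rows downward; lengths in m; the calibration is good to about 2 mm. A picture is of the moment at which its call begins. There is no depth.
- ctrl.finish_job(): hands the job in; it is judged then, once.
The state is a dict: "t": time; "q": joint angles; "joint_vel": joint speeds; "effort": joint torques, N m; "position": TCP position; "eef_rot": TCP orientation; "contact_force": force on the tool from outside, world axes, zero at the start; "wrist_torque": the same for the moment, N m; "gripper_width": finger opening in m; "finger_force": force on a finger pad.
Only numpy, scipy, OpenCV 4.12 (cv2) and the standard library are available. Lean on these libraries where they do the work, as an engineer would, in place of code of your own. Each camera call takes 0.05 s, during which the arm holds its last target. There are 200 camera calls.

TASK

Get the pale blue carton of cover glasses out of the crowded grey stock bin and onto the green sheet on the table. First push the pale wood block aside within the bin, so that it no longer lies in front of the carton, then slide the carton out through the bin's open front and leave it lying flat, upright and wholly on the green sheet. Everything else stays in the bin: the green slide box and the steel box must hardly move, with the glass dish and the forceps still lying on top of them.

Things in the scene. Friction and masses are not known exactly. Their poses are not given: they have to be found in the camera images.
- bin: Grey plastic bin, fixed, open on top and at its front (-x side, towards the robot). Origin on the table under its middle; inside from x = -95 mm (open front, no sill) to +105 mm (back wall; x points to it) and y = -160 to +160 mm. Floor 3 mm thick; walls 5 mm thick, 55 mm high (side walls 34 mm over their front 50 mm).
- sheet: Flat green sheet with a white line near its edge, under 1 mm thick, lying fixed on the table in front of the bin and shifted to one side or the other by up to 50 mm; 140 mm along its x (same direction as the bin's x), 150 mm along its y. Origin at its centre. Things slide over it freely.
- carton: The target: closed pale blue carton, 48 x 98 x 34 mm (x, y, z), about 50 g. Origin at the centre of its underside; at the start its long axis y lies along the bin's depth. It stands left, middle or right in a row across the bin, about 40 mm from the back wall, 15 to 30 mm from the box beside it.
- carton_corner0 (a point): corner of the carton's underside, at its x = 24 mm, y = 49 mm
- carton_corner1 (a point): corner of the carton's underside, at its x = 24 mm, y = -49 mm
- carton_corner2 (a point): corner of the carton's underside, at its x = -24 mm, y = 49 mm
- carton_corner3 (a point): corner of the carton's underside, at its x = -24 mm, y = -49 mm
- block: Pale wood block, 22 x 72 x 12 mm (x, y, z), 16 g, lying on the bin's floor across the front of the carton (10 to 25 mm before it), its long axis y along the bin's y. Origin at the centre of its underside.
- slide_box: Green closed slide box (lid stays shut), 102 x 85 x 31 mm (x, y, z), in the bin beside the carton or one place on. Origin at the centre of its underside; its x along the bin's x.
- steel_box: Grey steel closed instrument box (lid stays shut), 70 x 101 x 28 mm (x, y, z), in the bin beside the carton or one place on. Origin at the centre of its underside; its y along the bin's depth.
- dish: Glass dish, 57 mm across, 12 mm high, lying on the green slide box. Origin at the centre of its underside.
- forceps: Steel forceps, 96 mm long (y), 6 mm wide, 7 mm high, lying on the steel box. Origin at the centre of its underside.
Things that resemble listed ones, but are neither listed nor needed, are in the scene too. What is shaped like the carton but purple is not meant.

How it is judged:
On the way, in this order (a step that is already met when the one before it is completed fails the run):
1. the wood block has been moved aside from in front of the carton (its centre at least 35 mm to the side of the carton's middle line), inside the bin, while the carton is still in its place ((x of block in the frame of carton above 0.035 m or x of block in the frame of carton below -0.035 m) and distance of carton from where it was at the start of the episode below 0.05 m and x of block in the frame of bin between -0.095 and 0.105 m and y of block in the frame of bin between -0.16 and 0.16 m), for 0.2 s.
2. the carton is wholly outside the bin's front and the block is in the bin, the two boxes within 30 mm of their places with dish and forceps still on them (x of each of carton_corner0, carton_corner1, carton_corner2, carton_corner3 in the frame of bin below -0.097 m and x of block in the frame of bin between -0.095 and 0.105 m and y of block in the frame of bin between -0.16 and 0.16 m and z of dish in the frame of slide_box above 0.025 m and z of forceps in the frame of steel_box above 0.022 m and horizontal distance between dish and slide_box below 0.06 m and horizontal distance between forceps and steel_box below 0.06 m and distance of each of slide_box, steel_box from where it was at the start of the episode below 0.03 m), for 0.2 s.
At the end, for the whole second after the job is handed in: The carton rests upright and flat on the table, all four lower corners on the green sheet (2 mm over allowed). The block's centre is inside the bin; slide box and steel box are within 30 mm of where they started, with the dish and the forceps still on top (x of carton_corner0 in the frame of sheet between -0.072 and 0.072 m and y of carton_corner0 in the frame of sheet between -0.077 and 0.077 m and x of carton_corner1 in the frame of sheet between -0.072 and 0.072 m and y of carton_corner1 in the frame of sheet between -0.077 and 0.077 m and x of carton_corner2 in the frame of sheet between -0.072 and 0.072 m and y of carton_corner2 in the frame of sheet between -0.077 and 0.077 m and x of carton_corner3 in the frame of sheet between -0.072 and 0.072 m and y of carton_corner3 in the frame of sheet between -0.077 and 0.077 m and angle between carton's own z axis and vertical below 0.1 rad and height (world z) of carton below 0.008 m and linear speed of carton below 0.02 m/s and x of block in the frame of bin between -0.095 and 0.105 m and y of block in the frame of bin between -0.16 and 0.16 m and z of dish in the frame of slide_box above 0.025 m and z of forceps in the frame of steel_box above 0.022 m and horizontal distance between dish and slide_box below 0.06 m and horizontal distance between forceps and steel_box below 0.06 m and distance of each of slide_box, steel_box from where it was at the start of the episode below 0.03 m); the robot touches nothing.
It fails at once if the carton is tipped over (angle between carton's own z axis and vertical above 0.7 rad).
It fails at once if the glass dish is tipped (angle between dish's own z axis and vertical above 0.5 rad).
It also fails if it takes over 61 s, if anything falls off the work surface, if the arm or the gripper's body presses on something with over 40 N, if the wrist force passes 120 N, or if a joint passes its speed limit or range.

## Working session

There is one attempt and no reset: what is moved stays moved. The work goes in short steps, Python scripts to look and compute and a tool call to move; the robot and the scene stay as the last step left them, time stands still between calls to the robot, and variables do not carry over. Pictures are saved under pics/ and viewed, at most 10 in all, crops included, and the job is handed in when it is done.

Besides the shell and the picture viewer there is one more tool, called after "Call:" by a JSON object that holds its "fn" and its "kwargs". play_rows: Moves the arm, as the interface text tells. Shift numbers are shares of 0.02 m and turn numbers shares of 5 degrees, none past 1 either way. Its arguments: {"type":"object","properties":{"targets":{"type":"array","items":{"type":"number"}},"newtons":{"type":"number"}},"required":["targets"]}

```bash
mkdir -p pics
cat > h.py <<'E'
import numpy as np, cv2
from plant import telemetry, camera, ctrl
def snap(n,f):
    c=camera(n); cv2.imwrite(f,c['frame'][:,:,::-1]); np.savez('pics/'+n+'.npz',**{k:c[k] for k in('fovy','cx','cy','extrinsics')}); return c
def ray(n,u,v,z):
    c=np.load('pics/'+n+'.npz'); f=200/np.tan(np.radians(c['fovy'])/2); E=c['extrinsics']
    d=E[:3,:3].T@np.array([(u-c['cx'])/f,-(v-c['cy'])/f,-1]); o=-E[:3,:3].T@E[:3,3]
    return o+d*(z-o[2])/d[2]
E
python3 - <<'E'
from h import *
for n in('top','scene'):
    c=snap(n,f'pics/{n}0.png'); print(n,c['fovy'],c['cx'],c['cy'],c['extrinsics'].round(3).tolist(),[k for k in c])
print(telemetry.observe())
E
```

```text
top 53.02812251800246 317.9343173220435 201.50828154980206 [[0.041, -0.999, -0.006, -0.08], [0.974, 0.039, 0.222, -0.546], [-0.222, -0.015, 0.975, -0.772], [0.0, 0.0, 0.0, 1.0]] ['frame', 'fovy', 'cx', 'cy', 'extrinsics']
scene 49.92448819975992 321.9176519590744 203.24830067124972 [[-0.851, -0.524, -0.027, 0.437], [0.195, -0.363, 0.911, -0.181], [-0.487, 0.77, 0.412, -0.542], [0.0, 0.0, 0.0, 1.0]] ['frame', 'fovy', 'cx', 'cy', 'extrinsics']
{'t': 0.1, 'q': array([-1.28610005e+00,  8.78965582e-02,  1.37212040e+00,  2.08476166e-06,
        1.68360137e+00, -1.03083402e-01]), 'joint_vel': array([-0.00066383, -0.00105821, -0.00285118, -0.00046793,  0.0010115 ,
       -0.00034239]), 'effort': array([ 1.73326833e-03, -3.53016472e+01, -3.14217925e+01, -1.87098472e-04,
        7.91666476e-03,  1.03113145e-06]), 'position': array([ 0.20784349, -0.50869984,  0.21713899]), 'eef_rot': array([ 9.81261652e-01,  1.92677309e-01, -9.08142607e-05, -1.00875901e-03]), 'contact_force': array([ 0.50817888,  0.21658237, -0.01948885]), 'wrist_torque': array([ 0.0124426 , -0.01732989,  0.04786885]), 'finger_force': 0.0, 'gripper_width': 0.08534122151335702}
```

View pics/top0.png

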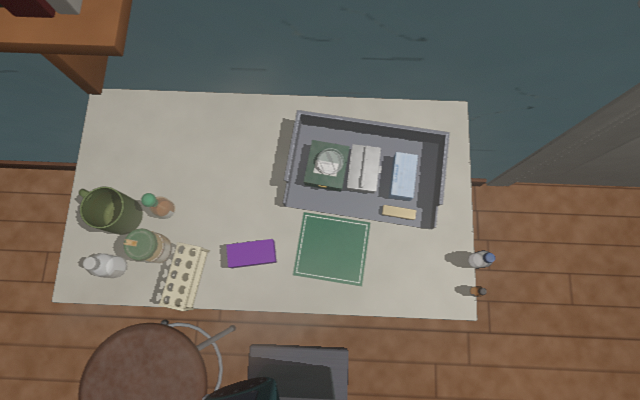

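View pics/scene0.png

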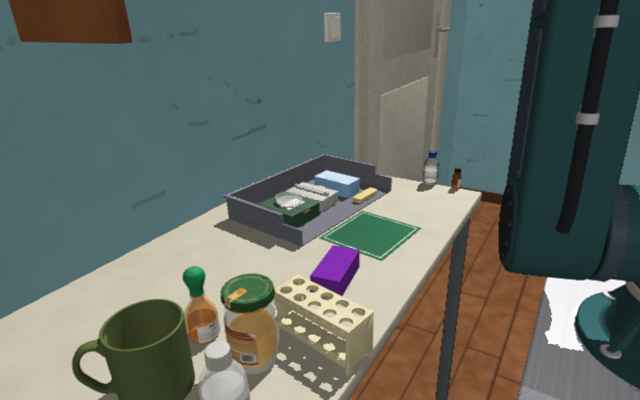

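The carton is at the right of the bin, around (405,176) in the top view. The block is at (400,212) in front of it, and the sheet is around (332,248). I'll enlarge that area.

Run:
```python
import cv2
a=cv2.imread('pics/top0.png')[105:295,280:460]
cv2.imwrite('pics/c0.png',cv2.resize(a,None,fx=3.1,fy=3.1,interpolation=cv2.INTER_CUBIC))
```

```text
(no output)
```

View pics/c0.png

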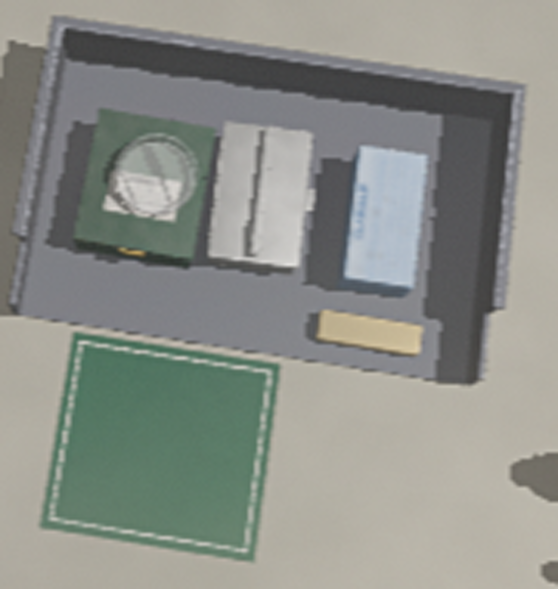

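Run:
```python
from h import *
def P(name,pts,z):
    a=np.array([ray('top',280+u/3.1,105+v/3.1,z)[:2] for u,v in pts]); print(name,(a*1000).round().tolist(),'mean',(a.mean(0)*1000).round(1), 'len',[round(1000*np.linalg.norm(a[i]-a[i-1])) for i in range(len(a))]); return a
P('carton',[(358,147),(427,154),(411,287),(345,277)],.037)
P('sheet',[(75,333),(280,365),(253,560),(41,527)],.001)
P('block',[(321,310),(421,324),(419,354),(317,339)],.014)
P('front',[(15,313),(478,383)],.003)
P('back',[(52,17),(525,85)],.055)
P('slide',[(100,108),(218,126),(190,262),(76,242)],.034)
P('steel',[(224,122),(314,130),(294,269),(209,258)],.031)
```

```text
carton [[671.0, -223.0], [668.0, -272.0], [571.0, -260.0], [576.0, -214.0]] mean [ 621.6 -242.2] len [96, 49, 98, 46]
sheet [[536.0, -27.0], [519.0, -174.0], [382.0, -157.0], [399.0, -11.0]] mean [459.  -92.5] len [139, 148, 138, 148]
block [[557.0, -201.0], [550.0, -272.0], [528.0, -270.0], [536.0, -198.0]] mean [ 542.9 -235.3] len [21, 71, 22, 72]
front [[549.0, 16.0], [511.0, -314.0]] mean [ 529.9 -148.8] len [332, 332]
back [[754.0, -2.0], [715.0, -337.0]] mean [ 734.7 -169.7] len [337, 337]
slide [[695.0, -39.0], [684.0, -124.0], [583.0, -107.0], [595.0, -27.0]] mean [639.3 -74. ] len [101, 86, 103, 81]
steel [[689.0, -128.0], [685.0, -193.0], [582.0, -180.0], [587.0, -120.0]] mean [ 635.9 -155.2] len [102, 65, 104, 60]
```

Call:
{"fn": "play_rows", "kwargs": {"targets": [1, 0.6, 0, 0, 0, 0.7, 1, 1, 0.6, 0, 0, 0, 0.7, 1, 1, 0.6, 0, 0, 0, 0.7, 1, 1, 0.6, 0, 0, 0, 0.7, 1, 1, 0.6, 0, 0, 0, 0.7, 1, 1, 0.6, 0, 0, 0, 0.7, 1, 1, 0.6, 0, 0, 0, 0.7, 1, 1, 0.6, 0, 0, 0, 0.7, 1, 1, 0.6, 0, 0, 0, 0.7, 1, 1, 0.6, 0, 0, 0, 0.7, 1, 1, 0.6, 0, 0, 0, 0.7, 1, 1, 0.6, 0, 0, 0, 0.7, 1]}}

```text
t: 1.6
position: [0.4484, -0.3645, 0.2175]
eef_rot: [0.846, 0.532, -0.0, -0.001]
contact_force: [0.1, 0.4, 1.4]
gripper_width: -0.0001
finger_force: 0.0
```

```bash
cat >> h.py <<'E'
from scipy.spatial.transform import Rotation as R
def st():
    s=telemetry.observe(); y=R.from_quat(s['eef_rot']).as_matrix()[:,1]
    print('t',round(s['t'],2),'pos',(s['position']*1000).round(1),'jawang',round(np.degrees(np.arctan2(y[1],y[0])),1),'F',s['contact_force'].round(1),'w',round(s['gripper_width'],4),'q6',round(s['q'][5],2)); return s
E
python3 -c "
from h import *
s=st(); print(ctrl.finger_overhang)
d=np.array([537,-289,110])-s['position']*1000; print(d/20)"
```

```text
t 1.6 pos [ 448.4 -364.5  217.5] jawang -25.7 F [0.1 0.4 1.4] w -0.0001 q6 -0.33
0.014
[ 4.42995786  3.77613696 -5.37479914]
```

Call:
{"fn": "play_rows", "kwargs": {"targets": [0.74, 0.63, 0, 0, 0, 0.64, 1, 0.74, 0.63, 0, 0, 0, 0.64, 1, 0.74, 0.63, 0, 0, 0, 0.64, 1, 0.74, 0.63, 0, 0, 0, 0.64, 1, 0.74, 0.63, -1, 0, 0, 0.64, 1, 0.74, 0.63, -1, 0, 0, 0.64, 1, 0, 0, -1, 0, 0, 0, 1, 0, 0, -1, 0, 0, 0, 1, 0, 0, -1, 0, 0, 0, 1, 0, 0, -1, 0, 0, 0, 1, 0, 0, 0, 0, 0, 0, 1]}}

```text
t: 2.98
position: [0.5351, -0.2878, 0.094]
eef_rot: [0.746, 0.666, -0.001, -0.004]
contact_force: [-0.2, -0.4, 0.2]
gripper_width: -0.0002
finger_force: 0.0
```

```bash
python3 -c "
from h import *
s=st(); print((np.array([537,-289,22])-s['position']*1000)/20)
w=snap('wrist','pics/w0.png')"
```

```text
t 2.98 pos [ 535.1 -287.8   94. ] jawang -6.5 F [-0.2 -0.4  0.2] w -0.0002 q6 -0.47
[ 0.09706097 -0.05965279 -3.59803306]
```

View pics/w0.png

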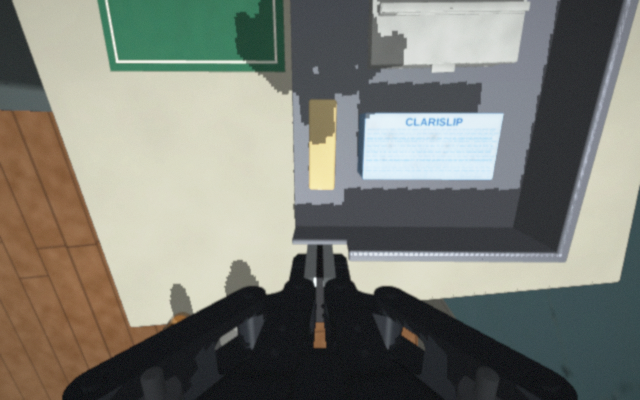

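The wrist view shows the block at px (308–335, 100–190), the front part of the side wall at row ~240, and the carton at (362–503, 113–180). I'll cross-check the positions.

```bash
python3 -c "
from h import *
for n,u,v,z in [('blk',308,189,.015),('blk',335,189,.015),('blk',335,99,.015),('blk',309,99,.015),('walltop',297,241,.034),('walltop',345,241,.034),('c',365,113,.037),('c',503,113,.037),('c',493,180,.037),('c',363,179,.037),('steel',372,64,.031),('steel',519,64,.031),('floorfront',293,204,.003)]: print(n,(ray('wrist',u,v,z)*1000).round(1))"
```

```text
blk [ 526.2 -267.2   15. ]
blk [ 548.9 -269.8   15. ]
blk [ 555.9 -198.7   15. ]
blk [ 535.9 -196.4   15. ]
walltop [ 513.1 -305.3   34. ]
walltop [ 552.3 -309.7   34. ]
c [ 575.  -211.8   37. ]
c [ 672.1 -223.    37. ]
c [ 667.8 -271.1   37. ]
c [ 570.2 -259.2   37. ]
steel [ 583.  -179.9   31. ]
steel [ 684.5 -191.6   31. ]
floorfront [ 510.1 -282.2    3. ]
```

Call:
{"fn": "play_rows", "kwargs": {"targets": [0.1, 0, -0.9, 0, 0, 0, 1, 0, 0, -0.9, 0, 0, 0, 1, 0, 0, -0.9, 0, 0, 0, 1, 0, 0, -0.9, 0, 0, 0, 1, 0, 0, 0, 0, 0, 0, 1]}}

```text
t: 3.65
position: [0.5372, -0.2886, 0.0234]
eef_rot: [0.747, 0.665, -0.001, -0.002]
contact_force: [-0.1, -0.1, -0.3]
gripper_width: -0.0001
finger_force: 0.0
```

Call:
{"fn": "play_rows", "kwargs": {"targets": [0.055, 0.485, 0, 0, 0, 0, 1, 0.055, 0.485, 0, 0, 0, 0, 1, 0.055, 0.485, 0, 0, 0, 0, 1, 0.055, 0.485, 0, 0, 0, 0, 1, 0.055, 0.485, 0, 0, 0, 0, 1, 0.055, 0.485, 0, 0, 0, 0, 1, 0.055, 0.485, 0, 0, 0, 0, 1, 0.055, 0.485, 0, 0, 0, 0, 1, 0, 0, 0, 0, 0, 0, 1]}}

```text
t: 4.78
position: [0.5477, -0.2112, 0.0262]
eef_rot: [0.746, 0.666, 0.0, -0.0]
contact_force: [-0.1, -0.6, -0.4]
gripper_width: -0.0003
finger_force: 0.0
```

```bash
python3 -c "
from h import *
st(); snap('wrist','pics/w1.png')"
```

```text
t 4.78 pos [ 547.7 -211.2   26.2] jawang -6.5 F [-0.1 -0.6 -0.4] w -0.0003 q6 -0.35
```

View pics/w1.png

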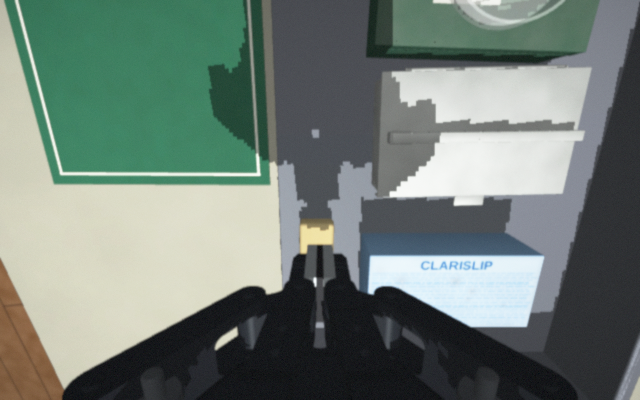

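```bash
python3 -c "
from h import *
for u,v in [(301,219),(333,220)]: print((ray('wrist',u,v,.015)*1000).round(1))"
```

```text
[ 537.1 -193.7   15. ]
[ 556.8 -196.7   15. ]
```

The block's far end is still at y≈-0.195, so the finger rode over it. I'll lift, go back, and push lower.

Call:
{"fn": "play_rows", "kwargs": {"targets": [0, 0, 1, 0, 0, 0, 1, 0, 0, 1, 0, 0, 0, 1, 0, 0, 1, 0, 0, 0, 1, -0.1, -0.97, 0, 0, 0, 0, 1, -0.1, -0.97, 0, 0, 0, 0, 1, -0.1, -0.97, 0, 0, 0, 0, 1, -0.1, -0.97, 0, 0, 0, 0, 1, 0, 0, 0, 0, 0, 0, 1]}}

```text
t: 5.82
position: [0.539, -0.2915, 0.0856]
eef_rot: [0.747, 0.664, -0.0, -0.0]
contact_force: [0.3, 0.4, 0.6]
gripper_width: -0.0
finger_force: 0.0
```

```bash
python3 -c "
from h import *
st(); snap('wrist','pics/w2.png')"
```

```text
t 5.83 pos [ 539.  -291.5   85.6] jawang -6.7 F [0.3 0.4 0.6] w -0.0 q6 -0.47
```

View pics/w2.png

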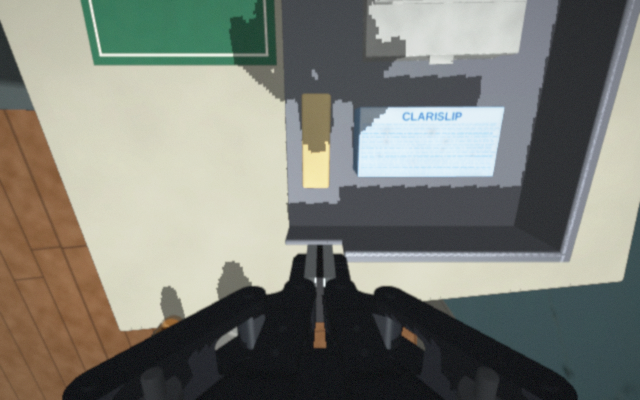

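Call:
{"fn": "play_rows", "kwargs": {"targets": [-0.1, 0.1, -0.9, 0, 0, 0, 1, 0, 0, -0.9, 0, 0, 0, 1, 0, 0, -0.8, 0, 0, 0, 1, 0, 0, -0.5, 0, 0, 0, 1, 0, 0, -0.2, 0, 0, 0, 1, 0, 0, -0.15, 0, 0, 0, 1, 0, 0, 0, 0, 0, 0, 1]}}

```text
t: 6.75
position: [0.5378, -0.2878, 0.0176]
eef_rot: [0.747, 0.665, 0.0, 0.0]
contact_force: [-0.6, -0.1, 0.3]
gripper_width: -0.0004
finger_force: 0.0
```

Call:
{"fn": "play_rows", "kwargs": {"targets": [0, 0, -0.1, 0, 0, 0, 1, 0.055, 0.485, 0, 0, 0, 0, 1, 0.055, 0.485, -0.03, 0, 0, 0, 1, 0.055, 0.485, 0, 0, 0, 0, 1]}}

```text
t: 7.25
position: [0.541, -0.2575, 0.0147]
eef_rot: [0.746, 0.665, 0.0, -0.0]
contact_force: [0.2, -0.5, -0.6]
gripper_width: -0.0
finger_force: 0.0
```

```bash
cat >> h.py <<'E'
def yellow(n='wrist'):
    c=snap(n,'pics/tmp.png'); f=cv2.cvtColor(c['frame'],cv2.COLOR_RGB2HSV)
    m=((f[...,0]>17)&(f[...,0]<30)&(f[...,1]>75)).astype('uint8'); m[:, :250]=0; m[:,420:]=0
    k,l,s,_=cv2.connectedComponentsWithStats(m); i=1+s[1:,4].argmax(); x,y,w,h,a=s[i]; print('yellow',x,y,w,h,a)
    for u,v in((x,y),(x+w,y),(x+w,y+h),(x,y+h)): print((ray(n,u,v,.015)*1000).round(1))
E
python3 -c "
from h import *
st(); yellow()"
```

```text
t 7.25 pos [ 541.  -257.5   14.7] jawang -6.6 F [ 0.2 -0.5 -0.6] w -0.0 q6 -0.42
yellow 299 148 39 107 3531
[ 536.  -195.8   15. ]
[ 556.9 -198.3   15. ]
[ 550.7 -261.4   15. ]
[ 527.4 -258.7   15. ]
```

```bash
python3 -c "
import cv2
a=cv2.imread('pics/tmp.png')[120:330,200:480]; cv2.imwrite('pics/c1.png',cv2.resize(a,None,fx=2.8,fy=2.8,interpolation=cv2.INTER_CUBIC))"
```

```text
(no output)
```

View pics/c1.png

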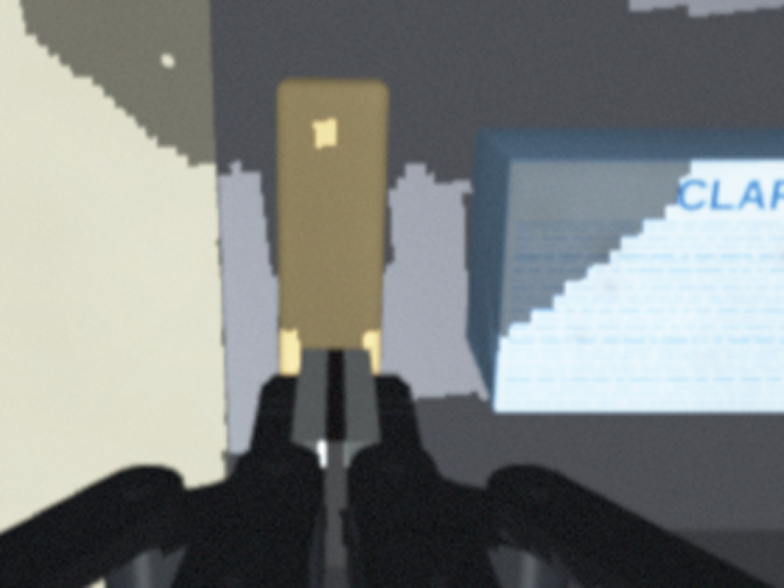

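The finger still passes above the block, so I'll probe downward gently for contact.

Call:
{"fn": "play_rows", "kwargs": {"targets": [0, 0, -0.1, 0, 0, 0, 1, 0, 0, 0, 0, 0, 0, 1]}}

```text
t: 7.55
position: [0.5407, -0.2585, 0.0124]
eef_rot: [0.747, 0.665, -0.0, -0.0]
contact_force: [0.0, -0.4, -0.3]
gripper_width: -0.0
finger_force: 0.0
```

Call:
{"fn": "play_rows", "kwargs": {"targets": [0, 0, -0.1, 0, 0, 0, 1, 0, 0, 0, 0, 0, 0, 1]}}

```text
t: 7.8
position: [0.5407, -0.2586, 0.0103]
eef_rot: [0.747, 0.665, -0.0, -0.0]
contact_force: [-0.2, -0.1, 0.1]
gripper_width: 0.0002
finger_force: 0.0
```

Call:
{"fn": "play_rows", "kwargs": {"targets": [0, 0, -0.1, 0, 0, 0, 1, 0, 0, 0, 0, 0, 0, 1]}}

```text
t: 8.05
position: [0.5407, -0.2585, 0.0084]
eef_rot: [0.747, 0.665, -0.0, -0.0]
contact_force: [-0.6, 0.3, -0.3]
gripper_width: -0.0002
finger_force: 0.0
```

Call:
{"fn": "play_rows", "kwargs": {"targets": [0, 0, -0.1, 0, 0, 0, 1, 0, 0, 0, 0, 0, 0, 1]}}

```text
t: 8.3
position: [0.5407, -0.2584, 0.0064]
eef_rot: [0.747, 0.665, -0.0, -0.0]
contact_force: [-0.0, -0.7, 0.3]
gripper_width: -0.0001
finger_force: 0.0
```

Call:
{"fn": "play_rows", "kwargs": {"targets": [0, 0, -0.1, 0, 0, 0, 1, 0, 0, 0, 0, 0, 0, 1]}}

```text
t: 8.55
position: [0.5407, -0.2584, 0.0044]
eef_rot: [0.747, 0.665, -0.0, -0.0]
contact_force: [0.0, 0.4, 0.8]
gripper_width: -0.0001
finger_force: 0.0
```

```bash
python3 -c "
from h import *
s=st(); print(s['q'],s['effort']); yellow(); snap('scene','pics/s1.png')
import cv2
a=cv2.imread('pics/tmp.png')[140:300,220:420]; b=cv2.imread('pics/s1.png')[120:260,220:420]
cv2.imwrite('pics/c2.png',np.vstack([cv2.resize(x,(600,k),interpolation=cv2.INTER_CUBIC)[:300] for x,k in((a,480),(b,420))]))"
```

```text
t 8.55 pos [ 540.7 -258.4    4.4] jawang -6.6 F [0.  0.4 0.8] w -0.0001 q6 -0.43
[-5.40376214e-01  3.27616522e-01  1.52436843e+00  4.55370375e-06
  1.29001083e+00 -4.25519406e-01] [-6.47213630e-03 -4.20656097e+01 -2.79584277e+01 -5.26969216e-04
 -1.36156185e-02 -1.68563173e-05]
yellow 298 148 42 106 3855
[ 536.1 -195.8   15. ]
[ 557.1 -198.3   15. ]
[ 551.5 -256.6   15. ]
[ 528.1 -253.9   15. ]
```

View pics/c2.png

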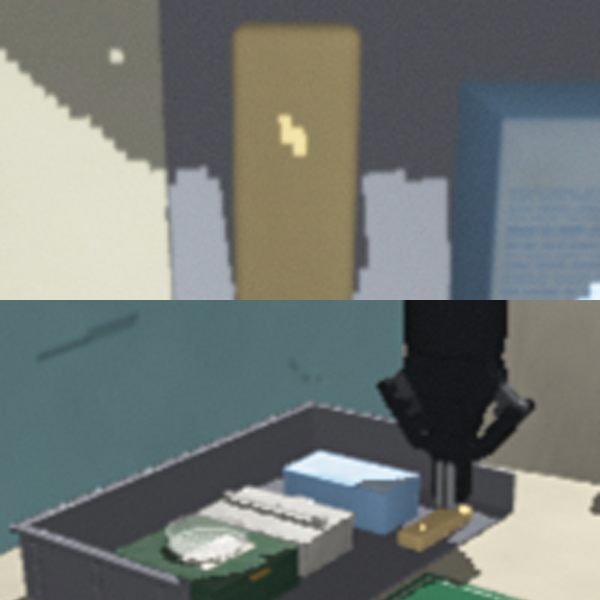

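The scene crop shows the fingertips just above the right end of the block. I'll triangulate the tip.

```bash
cat >> h.py <<'E'
def proj(n,p):
    c=np.load('pics/'+n+'.npz'); f=200/np.tan(np.radians(c['fovy'])/2); q=c['extrinsics'][:3]@np.r_[p,1]
    return (c['cx']-f*q[0]/q[2]).round(1),(c['cy']+f*q[1]/q[2]).round(1)
E
python3 -c "
from h import *
for z in (0,.01,.02,.03,.04): print(z,proj('scene',[.5407,-.2584,z]),proj('wrist',[.5407,-.2584,z]))
E=np.load('pics/scene.npz')['extrinsics'];print(-E[:3,:3].T@E[:3,3])
E=np.load('pics/wrist.npz')['extrinsics'];print(-E[:3,:3].T@E[:3,3])
print(ray('scene',220+465/3,120+210/3,.015)) 
import cv2
a=cv2.imread('pics/s1.png')[130:210,320:420]
cv2.imwrite('pics/c3.png',cv2.resize(a,None,fx=7,fy=7,interpolation=cv2.INTER_CUBIC))"
```

```text
0 (np.float64(369.9), np.float64(195.2)) (np.float64(321.0), np.float64(247.5))
0.01 (np.float64(369.9), np.float64(191.3)) (np.float64(321.1), np.float64(254.8))
0.02 (np.float64(370.0), np.float64(187.3)) (np.float64(321.2), np.float64(263.1))
0.03 (np.float64(370.1), np.float64(183.3)) (np.float64(321.4), np.float64(272.4))
0.04 (np.float64(370.2), np.float64(179.3)) (np.float64(321.5), np.float64(283.0))
[0.14284904 0.58104856 0.39965291]
[ 0.54833565 -0.18370358  0.16085916]
[ 0.52868956 -0.26004102  0.015     ]
```

View pics/c3.png

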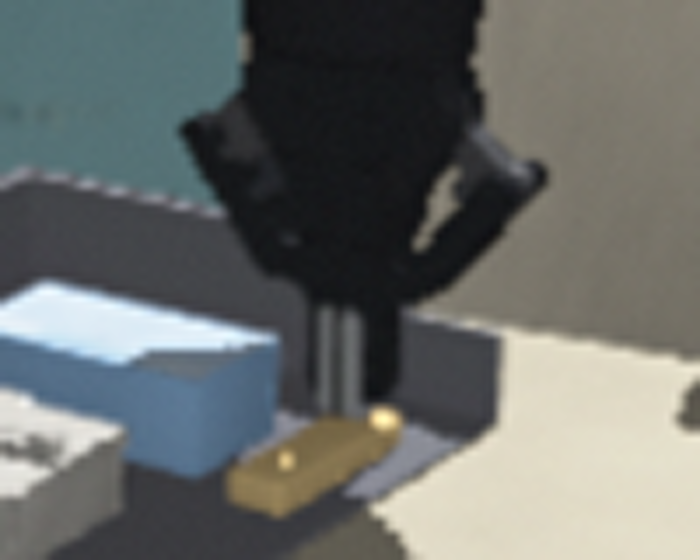

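The tip sits about 25 mm higher than the stated overhang implies, at z ≈ 16 mm when the TCP reads 4 mm. I'll back off and find the floor by touch.

Call:
{"fn": "play_rows", "kwargs": {"targets": [0, 0, 0.6, 0, 0, 0, 1, -0.08, -0.75, 0, 0, 0, 0, 1, -0.08, -0.75, 0, 0, 0, 0, 1, 0, 0, -0.4, 0, 0, 0, 1, 0, 0, -0.2, 0, 0, 0, 1, 0, 0, -0.1, 0, 0, 0, 1, 0, 0, -0.1, 0, 0, 0, 1, 0, 0, 0, 0, 0, 0, 1]}}

```text
t: 9.65
position: [0.5377, -0.2882, 0.0005]
eef_rot: [0.746, 0.665, -0.0, -0.0]
contact_force: [0.1, -0.3, 0.5]
gripper_width: 0.0004
finger_force: 0.0
```

Call:
{"fn": "play_rows", "kwargs": {"targets": [0, 0, -0.1, 0, 0, 0, 1, 0, 0, -0.1, 0, 0, 0, 1, 0, 0, 0, 0, 0, 0, 1]}}

```text
t: 10.02
position: [0.5375, -0.2884, -0.0036]
eef_rot: [0.747, 0.665, -0.0, -0.0]
contact_force: [-0.3, 0.5, -0.1]
gripper_width: -0.0003
finger_force: 0.0
```

```bash
python3 -c "
from h import *
st(); snap('scene','pics/s2.png'); snap('wrist','pics/w3.png')
import cv2
a=cv2.imread('pics/s2.png')[130:210,320:420]; b=cv2.imread('pics/w3.png')[150:300,240:400]
cv2.imwrite('pics/c4.png',np.hstack([cv2.resize(a,(400,320),interpolation=cv2.INTER_CUBIC),cv2.resize(b,(341,320),interpolation=cv2.INTER_CUBIC)]))"
```

```text
t 10.03 pos [ 537.5 -288.4   -3.6] jawang -6.6 F [-0.3  0.5 -0.1] w -0.0003 q6 -0.47
```

View pics/c4.png

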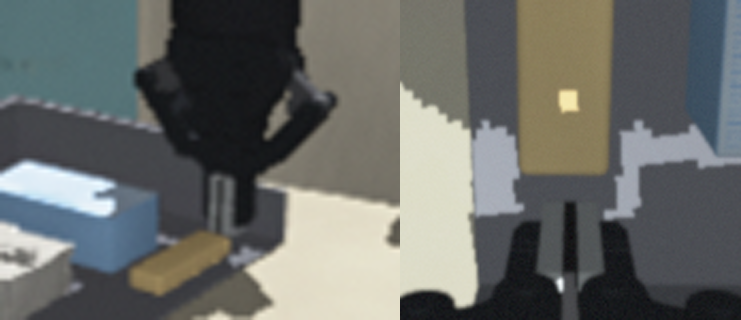

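The fingertips now stand just beyond the block's right end and low (wrist crop: tip at row ~245, block end at row ~231). I'll start the push and check it by code.

Call:
{"fn": "play_rows", "kwargs": {"targets": [0.055, 0.485, 0, 0, 0, 0, 1, 0.055, 0.485, 0, 0, 0, 0, 1, 0.055, 0.485, 0, 0, 0, 0, 1, 0, 0, 0, 0, 0, 0, 1]}}

```text
t: 10.62
position: [0.5411, -0.2582, -0.0034]
eef_rot: [0.746, 0.666, 0.0, -0.0]
contact_force: [-0.9, 0.3, 0.3]
gripper_width: 0.0001
finger_force: 0.0
```

```bash
python3 -c "
from h import *
for z in (0,.01,.02): print(z,proj('scene',[.5375,-.2884,z]))
st(); yellow()"
```

```text
0 (np.float64(376.6), np.float64(191.1))
0.01 (np.float64(376.7), np.float64(187.2))
0.02 (np.float64(376.8), np.float64(183.3))
t 10.62 pos [ 541.1 -258.2   -3.4] jawang -6.5 F [-0.9  0.3  0.3] w 0.0001 q6 -0.43
yellow 293 97 46 145 6183
[ 537.9 -172.2   15. ]
[ 558.6 -174.6   15. ]
[ 551.9 -245.6   15. ]
[ 527.9 -242.8   15. ]
```

The block is moving properly now; I'll continue.

Call:
{"fn": "play_rows", "kwargs": {"targets": [0.055, 0.47, 0, 0, 0, 0, 1, 0.055, 0.47, 0, 0, 0, 0, 1, 0.055, 0.47, 0, 0, 0, 0, 1, 0.055, 0.47, 0, 0, 0, 0, 1, 0.055, 0.47, 0, 0, 0, 0, 1, 0, 0, 0, 0, 0, 0, 1]}}

```text
t: 11.42
position: [0.5465, -0.2114, -0.0034]
eef_rot: [0.746, 0.666, 0.0, -0.0]
contact_force: [-0.0, 0.7, -0.3]
gripper_width: -0.0002
finger_force: 0.0
```

```bash
python3 -c "
from h import *
st(); yellow()
def b(x,y): d=np.array([x-624,y+160]); return d@[.993,-.1145], d@[.1145,.993]
print(b(541,-258))"
```

```text
t 11.43 pos [ 546.5 -211.4   -3.4] jawang -6.5 F [-0.   0.7 -0.3] w -0.0002 q6 -0.35
yellow 292 97 47 145 6175
[ 542.9 -125.5   15. ]
[ 564.  -127.9   15. ]
[ 557.3 -198.8   15. ]
[ 532.8 -196.    15. ]
(np.float64(-71.198), np.float64(-106.8175))
```

Call:
{"fn": "play_rows", "kwargs": {"targets": [0.055, 0.47, 0, 0, 0, 0, 1, 0.055, 0.47, 0, 0, 0, 0, 1, 0, -0.2, 0, 0, 0, 0, 1, 0, -0.2, 1, 0, 0, 0, 1, 0, 0, 1, 0, 0, 0, 1, 0, 0, 1, 0, 0, 0, 1, 0, 0, 1, 0, 0, 0, 1, 0, 0, 1, 0, 0, 0, 1, 0, 0, 0, 0, 0, 0, 1]}}

```text
t: 12.6
position: [0.55, -0.2026, 0.0988]
eef_rot: [0.747, 0.665, 0.001, 0.002]
contact_force: [-0.4, -0.5, 1.0]
gripper_width: -0.0001
finger_force: 0.0
```

Run:
```python
from h import *
s=st(); yellow()
# carton in top & wrist views by colour
for n in('wrist','top'):
    c=snap(n,f'pics/{n}_b.png'); f=cv2.cvtColor(c['frame'],cv2.COLOR_RGB2HSV)
    m=((f[...,0]>95)&(f[...,0]<115)&(f[...,2]>170)&(f[...,1]>15)).astype('uint8')
    m=cv2.morphologyEx(m,cv2.MORPH_CLOSE,np.ones((5,5)))
    k,l,S,_=cv2.connectedComponentsWithStats(m); i=1+S[1:,4].argmax(); print(n,S[i])
    q=cv2.boxPoints(cv2.minAreaRect(np.argwhere(l==i)[:,::-1].astype('float32')))
    for p in q: print(p.round(),(ray(n,*p,.037)*1000).round(1))
```

```text
t 12.6 pos [ 550.  -202.6   98.8] jawang -6.6 F [-0.4 -0.5  1. ] w -0.0001 q6 -0.33
yellow 301 95 26 56 1115
[ 545.9 -107.8   15. ]
[ 566.1 -110.1   15. ]
[ 561.4 -153.3   15. ]
[ 540.  -150.8   15. ]
wrist [ 288   90   78  167 6348]
[287.  90.] [ 536.6 -104.8   37. ]
[362.  88.] [ 589.3 -109.5   37. ]
[367. 254.] [ 583.9 -238.9   37. ]
[292. 257.] [ 521.4 -233.5   37. ]
top [487 254   7   8  40]
[487. 254.] [ 456.6 -412.2   37. ]
[493. 254.] [ 457.1 -424.6   37. ]
[493. 261.] [ 442.6 -423.8   37. ]
[487. 261.] [ 442.1 -411.5   37. ]
```

Call:
{"fn": "play_rows", "kwargs": {"targets": [0.18, -0.15, 0, 0, 0, -1, 0.3, 0.18, -0.15, 0, 0, 0, -1, 0.3, 0.18, -0.15, 0, 0, 0, -1, 0.3, 0.18, -0.15, 0, 0, 0, -1, 0.3, 0.18, -0.15, 0, 0, 0, -1, 0.3, 0.18, -0.15, 0, 0, 0, -1, 0.3, 0.18, -0.15, 0, 0, 0, -1, 0.3, 0.18, -0.15, 0, 0, 0, -1, 0.3, 0.18, -0.15, 0, 0, 0, -1, 0.3, 0.18, -0.15, 0, 0, 0, -1, 0.3, 0.18, -0.15, 0, 0, 0, -1, 0.3, 0.18, -0.15, 0, 0, 0, -1, 0.3]}}

```text
t: 14.25
position: [0.5912, -0.2373, 0.0947]
eef_rot: [0.979, 0.202, -0.001, -0.001]
contact_force: [-0.4, -0.8, 0.9]
gripper_width: 0.0597
finger_force: 0.0
```

Call:
{"fn": "play_rows", "kwargs": {"targets": [0, 0, 0, 0, 0, -1, 0.3, 0, 0, 0, 0, 0, -1, 0.3, 0, 0, 0, 0, 0, -1, 0.3, 0, 0, 0, 0, 0, -1, 0.3, 0, 0, 0, 0, 0, -1, 0.3, 0, 0, 0, 0, 0, -1, 0.3, 0, 0, 0, 0, 0, 0, 0.3]}}

```text
t: 15.12
position: [0.5911, -0.2373, 0.095]
eef_rot: [0.998, -0.057, -0.001, -0.0]
contact_force: [0.1, 0.4, -0.6]
gripper_width: 0.0598
finger_force: 0.0
```

Run:
```python
from h import *
s=st(); print((np.array([594.5,-238.4,0])-s['position']*1000)/20)
c=snap('wrist','pics/wg.png'); f=cv2.cvtColor(c['frame'],cv2.COLOR_RGB2HSV)
m=((f[...,0]>98)&(f[...,0]<118)&(f[...,2]>150)&(f[...,1]>20)).astype('uint8')
k,l,S,_=cv2.connectedComponentsWithStats(m); 
for i in S[1:][S[1:,4]>300]: print(i)
print([proj('wrist',np.r_[x/1000,y/1000,.037]) for x,y in((575,-212),(672,-223),(668,-271),(570,-259))])
```

```text
t 15.12 pos [ 591.1 -237.3   95. ] jawang -96.5 F [ 0.1  0.4 -0.6] w 0.0598 q6 1.21
[ 0.16759665 -0.05464246 -4.74909986]
[  25   12  437  247 6894]
[   19    49   360   226 33421]
[293 151  14  55 432]
[(np.float64(292.6), np.float64(237.8)), (np.float64(288.6), np.float64(111.0)), (np.float64(356.3), np.float64(108.8)), (np.float64(350.9), np.float64(237.3))]
```

Call:
{"fn": "play_rows", "kwargs": {"targets": [0.1, -0.05, -0.8, 0, 0, 0, 0.3, 0.07, 0, -0.8, 0, 0, 0, 0.3, 0, 0, -0.8, 0, 0, 0, 0.3, 0, 0, -0.6, 0, 0, 0, 0.3, 0, 0, 0, 0, 0, 0, 0.3]}}

```text
t: 15.8
position: [0.5942, -0.238, 0.0346]
eef_rot: [0.998, -0.057, -0.002, -0.001]
contact_force: [0.4, -0.6, -0.3]
gripper_width: 0.0598
finger_force: 0.0
```

Call:
{"fn": "play_rows", "kwargs": {"targets": [0, 0, -0.4, 0, 0, 0, 0.3, 0, 0, -0.4, 0, 0, 0, 0.3, 0, 0, -0.4, 0, 0, 0, 0.3, 0, 0, -0.3, 0, 0, 0, 0.3, 0, 0, 0, 0, 0, 0, 0.3]}}

```text
t: 16.42
position: [0.5948, -0.2383, 0.0057]
eef_rot: [0.998, -0.057, -0.001, -0.0]
contact_force: [-0.2, 0.1, 0.1]
gripper_width: 0.0598
finger_force: 0.0
```

Call:
{"fn": "play_rows", "kwargs": {"targets": [0, 0, -0.25, 0, 0, 0, 0.3, 0, 0, 0, 0, 0, 0, 0.7, 0, 0, 0, 0, 0, 0, 0.7, 0, 0, 0, 0, 0, 0, 0.7, 0, 0, 0, 0, 0, 0, 0.7, 0, 0, 0, 0, 0, 0, 0.7], "newtons": 30}}

```text
t: 17.18
position: [0.5953, -0.2385, 0.0016]
eef_rot: [0.998, -0.057, -0.0, -0.0]
contact_force: [-0.1, 0.3, -0.6]
gripper_width: 0.0475
finger_force: 32.3
```

Call:
{"fn": "play_rows", "kwargs": {"targets": [0, 0, 0.3, 0, 0, 0, 0.7, -0.2, 0.023, 0, 0, 0, 0, 0.7, -0.5, 0.057, 0, 0, 0, 0, 0.7, -0.7, 0.08, 0, 0, 0, 0, 0.7, -0.7, 0.08, 0, 0, 0, 0, 0.7, -0.7, 0.08, 0, 0, 0, 0, 0.7, 0, 0, 0, 0, 0, 0, 0.7]}}

```text
t: 18.05
position: [0.538, -0.232, 0.0076]
eef_rot: [0.998, -0.058, -0.0, -0.0]
contact_force: [0.7, 0.1, -0.0]
gripper_width: 0.0476
finger_force: 32.3
```

Call:
{"fn": "play_rows", "kwargs": {"targets": [-0.7, 0.08, 0, 0, 0, 0, 0.7, -0.7, 0.08, 0, 0, 0, 0, 0.7, -0.7, 0.08, 0, 0, 0, 0, 0.7, -0.7, 0.08, 0, 0, 0, 0, 0.7, -0.7, 0.08, 0, 0, 0, 0, 0.7, -0.7, 0.08, 0, 0, 0, 0, 0.7, -0.7, 0.08, 0, 0, 0, 0, 0.7, -0.7, 0.08, 0, 0, 0, 0, 0.7, -0.5, 0.06, 0, 0, 0, 0, 0.7, 0, 0, 0, 0, 0, 0, 0.7, 0, 0, 0, 0, 0, 0, 0.7]}}

```text
t: 19.42
position: [0.4177, -0.2184, 0.0079]
eef_rot: [0.998, -0.057, 0.0, 0.0]
contact_force: [-0.5, -0.3, -1.2]
gripper_width: 0.0475
finger_force: 32.3
```

Run:
```python
from h import *
s=st(); print((np.array([432,-89.5,0])-s['position']*1000)/20)
```

```text
t 19.43 pos [ 417.7 -218.4    7.9] jawang -96.6 F [-0.5 -0.3 -1.2] w 0.0475 q6 1.08
[ 0.71529841  6.44389435 -0.39340872]
```

Call:
{"fn": "play_rows", "kwargs": {"targets": [0.07, 0.65, 0, 0, 0, 0, 0.7, 0.07, 0.65, 0, 0, 0, 0, 0.7, 0.07, 0.65, 0, 0, 0, 0, 0.7, 0.07, 0.65, 0, 0, 0, 0, 0.7, 0.07, 0.65, 0, 0, 0, 0, 0.7, 0.07, 0.65, 0, 0, 0, 0, 0.7, 0.07, 0.65, 0, 0, 0, 0, 0.7, 0.07, 0.65, 0, 0, 0, 0, 0.7, 0.07, 0.65, 0, 0, 0, 0, 0.7, 0.07, 0.6, 0, 0, 0, 0, 0.7, 0, 0, 0, 0, 0, 0, 0.7, 0, 0, 0, 0, 0, 0, 0.7]}}

```text
t: 20.92
position: [0.4313, -0.0893, 0.0076]
eef_rot: [0.998, -0.057, -0.0, 0.0]
contact_force: [-0.1, 0.5, -0.3]
gripper_width: 0.0472
finger_force: 32.3
```

```bash
cat > chk.py <<'E'
from h import *
s=st()
c=snap('top','pics/top_c.png'); f=cv2.cvtColor(c['frame'],cv2.COLOR_RGB2HSV).astype(int)
def blob(nm,m,z,roi):
    M=np.zeros(m.shape,'uint8'); x0,x1,y0,y1=roi; M[y0:y1,x0:x1]=m[y0:y1,x0:x1]
    k,l,S,_=cv2.connectedComponentsWithStats(M); i=1+S[1:,4].argmax()
    r=cv2.boxPoints(cv2.minAreaRect(np.argwhere(l==i)[:,::-1].astype('float32')))
    w=np.array([ray('top',*p,z)[:2]*1000 for p in r]); print(nm,S[i],w.round().tolist(),w.mean(0).round(1))
h,sa,v=f[...,0],f[...,1],f[...,2]
blob('carton',((h>95)&(h<118)&(sa>25)&(v>120)),.035,(270,450,130,300))
blob('block',((h>15)&(h<30)&(sa>70)&(v>120)),.014,(300,450,130,240))
E
python3 chk.py
```

```text
t 20.93 pos [431.3 -89.3   7.6] jawang -96.6 F [-0.1  0.5 -0.3] w 0.0472 q6 1.35Traceback (most recent call last):
  File "chk.py", line 10, in <module>
    blob('carton',((h>95)&(h<118)&(sa>25)&(v>120)),.035,(270,450,130,300))
    ~~~~^^^^^^^^^^^^^^^^^^^^^^^^^^^^^^^^^^^^^^^^^^^^^^^^^^^^^^^^^^^^^^^^^^
  File "chk.py", line 6, in blob
    k,l,S,_=cv2.connectedComponentsWithStats(M); i=1+S[1:,4].argmax()
                                                     ~~~~~~~~~~~~~~^^
ValueError: attempt to get argmax of an empty sequence
```

Call:
{"fn": "play_rows", "kwargs": {"targets": [0, 0, -0.15, 0, 0, 0, 0.7, 0, 0, -0.15, 0, 0, 0, 0.7, 0, 0, -0.1, 0, 0, 0, 0.7, 0, 0, 0, 0, 0, 0, 0.7]}}

```text
t: 21.48
position: [0.431, -0.0892, -0.0007]
eef_rot: [0.998, -0.058, -0.0, -0.0]
contact_force: [-0.2, 0.0, -0.5]
gripper_width: 0.0476
finger_force: 32.3
```

Call:
{"fn": "play_rows", "kwargs": {"targets": [0, 0, 0, 0, 0, 0, 0.25, 0, 0, 0, 0, 0, 0, 0.25, 0, 0, 0, 0, 0, 0, 0.25, 0, 0, 0.5, 0, 0, 0, 0.25, 0, 0, 1, 0, 0, 0, 0.25, 0, 0, 1, 0, 0, 0, 0.25, 0, 0, 1, 0, 0, 0, 0.25, 0, 0, 1, 0, 0, 0, 0.25, 0, 0, 1, 0, 0, 0, 0.25, 0, 0, 1, 0, 0, 0, 0.25, 0, 0, 0, 0, 0, 0, 0.25]}}

```text
t: 22.85
position: [0.4327, -0.0897, 0.1321]
eef_rot: [0.998, -0.057, 0.003, 0.001]
contact_force: [-0.7, 0.1, -0.1]
gripper_width: 0.0639
finger_force: 0.0
```

Call:
{"fn": "play_rows", "kwargs": {"targets": [0, -1, 0.5, 0, 0, 0, 0.25, -0.5, -1, 0.5, 0, 0, 0, 0.25, -0.5, -1, 0.5, 0, 0, 0, 0.25, -0.5, -1, 0, 0, 0, 0, 0.25, -0.5, -1, 0, 0, 0, 0, 0.25, -0.5, -1, 0, 0, 0, 0, 0.25, -0.5, -1, 0, 0, 0, 0, 0.25, -0.5, -1, 0, 0, 0, 0, 0.25, -0.5, -1, 0, 0, 0, 0, 0.25, -0.5, -1, 0, 0, 0, 0, 0.25, -0.5, -1, 0, 0, 0, 0, 0.25, -0.5, -1, 0, 0, 0, 0, 0.25]}}

```text
t: 24.35
position: [0.3206, -0.3294, 0.1586]
eef_rot: [0.998, -0.057, -0.001, -0.001]
contact_force: [0.4, -0.2, -0.2]
gripper_width: 0.0639
finger_force: 0.0
```

```bash
python3 chk.py
```

```text
t 24.35 pos [ 320.6 -329.4  158.6] jawang -96.6 F [ 0.4 -0.2 -0.2] w 0.0639 q6 0.76
carton [320 225  28  48 810] [[413.0, -62.0], [510.0, -74.0], [504.0, -123.0], [407.0, -110.0]] [458.1 -92. ]
block [319 185   8   2   9] [[595.0, -58.0], [597.0, -58.0], [595.0, -74.0], [593.0, -73.0]] [595.1 -65.6]
```

The carton's top face measures 97 × 49 mm and is centred on the sheet within 1 mm. Now the block and the boxes.

Run:
```python
from h import *
a=cv2.imread('pics/top0.png').astype(int); b=cv2.imread('pics/top_c.png').astype(int)
print(proj('top',[.553,-.145,.015]))
u,v=map(int,proj('top',[.553,-.145,.015])); print(b[v-8:v+9:4,u-24:u+25:6].tolist()[2], b[v-8:v+9:2,u].tolist())
d=(abs(a-b).max(2)>40).astype('uint8'); k,l,S,_=cv2.connectedComponentsWithStats(d)
for s in S[1:][S[1:,4]>12]: 
    if s[1]<300 and 280<s[0]<460: print(s)
```

```text
(np.float64(357.9), np.float64(205.7))
[[139, 134, 133], [91, 88, 86], [146, 179, 193], [148, 180, 195], [152, 184, 198], [153, 185, 199], [155, 188, 202], [144, 150, 155], [141, 137, 137]] [[139, 135, 133], [140, 134, 132], [139, 163, 175], [152, 185, 200], [152, 184, 198], [152, 184, 198], [156, 189, 204], [91, 104, 110], [144, 139, 137]]
[ 378  152   40   49 1494]
[338 199  37  15 357]
[379 205  37  15 357]
[ 318  223   30   49 1108]
[  421   275   219   125 17624]
```

Only the carton, the block and the arm differ between the two top pictures. The block lies in the bin in front of the steel box, and the boxes, dish and forceps are unchanged. Handing in.

```bash
python3 -c "
from plant import ctrl
print(ctrl.finish_job())"
```

```text
the job is handed in; nothing more can be done
None
```

I pushed the block aside inside the bin, left the carton flat and centred on the green sheet, and handed the job in; boxes, dish and forceps look unmoved in the last top picture, but no verdict came back.

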